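# Start up the stage drive from the control row and hold the run key

### The job

Start the stage drive from the row of control modules with the fingertips: tip the rocker so that its far half is fully down, then push the square key fully home, then press the large round key fully down and keep it held down; the program finishes while holding it. Press nothing out of this order, leave the small round key alone, and neither pick up nor push away the loose things lying about.

Things in the scene. Friction and masses are not known exactly. Their poses are not given: they have to be found in the camera images.
- carrier: fixed aluminium plate 118 x 320 mm, top 26 mm above the bench, carrying a row of five grey modules (92 deep, 54 wide, 34 mm high, 58 mm apart). Origin at bench level under the middle; y along the row, x to the far side. The four modules with a control stand in any order in the outer places; the blank one is in the middle.
- rocker_module: module with the rocker switch, fixed; origin under its middle, at the plate's top. Its x axis points to the far side (away from the robot) and y to the left along the row, as on all the modules.
- rocker (a joint): black rocker, 56 mm long (near to far), 30 mm wide, a shallow V from the side; pivot across the module's middle, 43 mm above its origin. -0.2 rad: near half down (off; far end 11 mm higher); +0.2: far half fully down, its face level, 5 mm above the pivot. Friction only (1 to 4 N at the far half): it stays where it is left.
- rocker_far (a point): middle of the face of the rocker's far half, 18 mm to the far side of the pivot; moves with the rocker
- square_key (a joint): depth in m to which the square key is pushed in: 0 out, 0.008 fully home. It yields to about 3 N and stays down where it is left (no spring).
- square_key_top (a point): centre of the top of the square black key, 30 x 30 mm, standing 14 mm out of its module; z up, x to the far side; moves with the key
- large_round_key (a joint): depth in m to which the large round key is pushed in: 0 out, 0.008 fully home. Spring return: about 2 N to start, 5 N at the bottom.
- large_round_key_top (a point): centre of the top of the large round black key, 38 mm across, 14 mm out of its module; moves with the key
- small_round_key (a joint): depth in m of the small round key, not to be pressed: 0 out, 0.008 in; same spring as the large one
- small_round_key_top (a point): centre of the top of the small round black key, 20 mm across, 14 mm out of its module; moves with the key
- loupe: black eye loupe, a ring 34 mm across and 21 mm high, lying loose on the blank middle module (its underside 61 mm above the bench)
- adapter: loose connector adapter 47 x 34 x 13 mm beside the left end of the plate
- lens_can: loose black lens can, 39 mm across, 52 mm high, on the bench to the right behind the row
- screw_tin: loose round screw tin, 64 mm across, 28 mm high, on the bench at the right
- driver: loose screwdriver, 176 mm long, on the bench at the right behind the clear tote
- tape: loose roll of tape, 84 mm across, 24 mm high, on the bench at the far left

How it is judged:
By the outcome, as a careful person would: the job done as asked, in the order asked, and still so for the second after the job is handed in, while the arm keeps its last pose, push and grip.
It also fails if it takes over 38 s, if anything falls off the work surface, if the arm or the gripper's body presses on something with over 40 N, if the wrist force passes 120 N, or if a joint passes its speed limit or range.

### The arm

A 7-joint arm with a two-finger parallel gripper is mounted at the origin on a cart in front of the work surface, level with it; the furniture and walls round the work are solid. World frame = base frame: x ahead of the robot, y to its left, z up, the work surface at z = 0. Lengths are in m, angles in rad, forces in N, time in s.
With the tool pointing down it reaches from about 0.425 to 0.825 m from the base axis. Payload 3.6 kg.
Tool frame: the origin (TCP) lies midway between the tips of the shut fingers; the grasp point (between the pads) lies 19 mm behind it; z points along the fingers, y is the line along which they close (so a half turn about z gives the same grasp; the last joint's range is limited). The gripper opens to 93 mm and grips with 3 to 60 N. Pads are 15 mm wide; open, the fingers measure 128 mm over their backs; the gripper's body (75 mm by 188 mm) begins 65 mm behind the grasp point.
Start: joints at [1.216, 0.615, -0.013, 1.423, 0.008, 1.103, -0.04], TCP at [0.21, -0.615, 0.193] pointing down, gripper open.
Joint ranges: [-3.12, 3.12], [-0.3, 2.06], [-1.34, 1.32], [0.26, 2.42], [-1.36, 4.5], [0.01, 1.98], [-2.84, 2.84]. Speed limits (rad/s): [2.79, 2.79, 3.14, 3.14, 3.14, 3.14, 3.14].

### API

Orientations are given as a 3x3 rotation matrix whose columns are the frame's x, y, z axes.
In Python, from rig import arm, viewer, ticket gives the robot as it stands (arm), with the cameras (viewer) and the job (ticket).
- The arm moves only by the shell command python3 steer.py [FORCE], which reads ROWS from standard input. ROWS is a JSON list of rows, 1 to 5 of them, each of 5 numbers: dx, dy, dz in m, then a turn about the tool's z in rad, then the opening from 0.0 (shut) to 1.0 (fully open); each row is the pose to reach, as a shift and turn from the pose commanded when the command began, along the tool's axes at that moment; what a row does not reach only later rows make up. A row lasts 1/10 s, in which the tool goes at most 0.05 m and 0.15 rad, less where a joint would pass 70% of its speed; a pose out of reach is approached as far as the arm can. The fingers move at their own pace and stop on an object; FORCE is the grip in N (left out, the last holds). Time passes only in rows, so rows that do not move let the fingers close. It prints the time, the measured TCP pose, the force, the opening and the grip force at its end. Input that does not fit is refused with a message, and nothing moves.
- arm.get_state(): the state, without advancing time (a new reading comes with each control period).
- viewer.snapshot(name): name is "scene" or "top" or "wrist"; returns a dict with "frame" (480x640x3 uint8, red, green, blue), "fovy" (degrees; the focal length in pixels is half the picture's height over the tangent of half this angle, whatever the lens; pixels are square), "cx", "cy" (the principal point, pixels), "extrinsics" (4x4, takes a point from camera to world coordinates); the wrist camera has in their place "T_tool_cam" (4x4, takes a point from camera to tool coordinates, whose origin is the TCP and whose axes are the flange's). Camera axes: x right, y up, looking along -z (the intrinsics and any distortion apply to the point x, -y, -z); pixel columns grow to the right and rows downward; lengths in m; the calibration is good to about 2 mm. A picture is of the moment at which its call begins: read the wrist's pose just before it. There is no depth.
- ticket.hand_in(): hands the job in; it is judged then, once.
The state is a dict: "time": time; "qpos": joint angles; "qvel": joint speeds; "joint_efforts": joint torques, N m; "eef_pos": TCP position; "tool_rot": TCP orientation; "wrist_force": force on the tool from outside, world axes, zero at the start; "ft_torque": the same for the moment, N m; "opening": opening from 0.0 (shut) to 1.0 (fully open); "finger_force": force on a finger pad.
Only numpy, scipy, OpenCV 4.12 (cv2) and the standard library are available. Lean on these libraries where they do the work, as an engineer would, in place of code of your own. Each camera call takes 0.05 s, during which the arm holds its last target. There are 200 camera calls.

## Working session

There is one attempt and no reset: what is moved stays moved. The work goes in short steps, Python scripts to look and compute and a shell command to move; the robot and the scene stay as the last step left them, time stands still between calls to the robot, and variables do not carry over. Pictures are saved under pics/ and viewed, at most 10 in all, crops included, and the job is handed in when it is done.

```bash
ls; mkdir -p pics
python3 - <<'E'
from rig import arm, viewer, ticket
import cv2,numpy as np
s=arm.get_state();print(s['time'],s['eef_pos'],s['tool_rot'],s['wrist_force'],s['opening'])
for n in ('scene','top'):
    d=viewer.snapshot(n);print(n,{k:v for k,v in d.items() if k!='frame'})
    cv2.imwrite(f'pics/{n}0.png',d['frame'][:,:,::-1])
E
```

```text
pics
rig.py
steer.py
0.0 [ 0.20962022 -0.61437643  0.19188374] [[ 9.46390922e-01  3.23022361e-01 -8.81375973e-04]
 [ 3.23023558e-01 -9.46387889e-01  2.39659276e-03]
 [-5.99704944e-05 -2.55281884e-03 -9.99996740e-01]] [ 0.74221925  0.54326083 -0.40835013] 1.0004028468153392
scene {'fovy': 56.90541926365793, 'cx': 318.3010760398508, 'cy': 239.0023027028766, 'extrinsics': array([[-0.82432602,  0.3349618 , -0.45638494,  0.10227987],
       [-0.56607442, -0.49740194,  0.65738197,  0.78614556],
       [-0.00680891,  0.8002449 ,  0.59963467,  0.65334798],
       [ 0.        ,  0.        ,  0.        ,  1.        ]])}
top {'fovy': 43.185587067987804, 'cx': 315.8252301155373, 'cy': 240.20166402424812, 'extrinsics': array([[ 0.00800615,  0.98811211, -0.15352639,  0.34747513],
       [-0.99991417,  0.00950307,  0.00901886,  0.15741387],
       [ 0.01037062,  0.153441  ,  0.98810339,  1.343165  ],
       [ 0.        ,  0.        ,  0.        ,  1.        ]])}
```

View pics/top0.png

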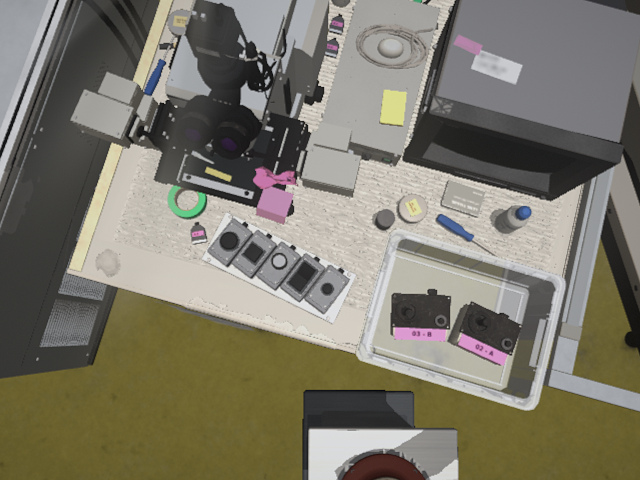

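View pics/scene0.png

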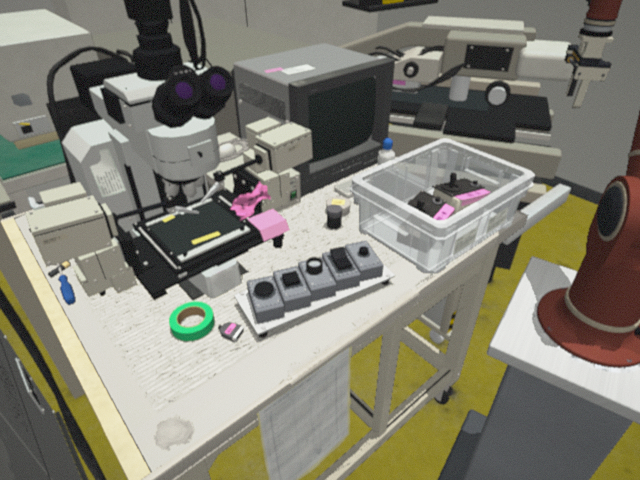

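The top view shows the row running left to right: large round (229,241), square (255,254), blank with loupe (279,261), rocker (305,273), small round (328,289). Next I'll enlarge both crops.

Run:
```python
import cv2,numpy as np
a=cv2.imread('pics/top0.png')[205:330,195:365]
b=cv2.imread('pics/scene0.png')[230:345,225:400]
a=cv2.resize(a,None,fx=4.6,fy=4.6,interpolation=cv2.INTER_CUBIC);b=cv2.resize(b,None,fx=4.5,fy=4.5,interpolation=cv2.INTER_CUBIC)
cv2.imwrite('pics/topc.png',a);cv2.imwrite('pics/scenec.png',b)
```

```text
(no output)
```

View pics/topc.png

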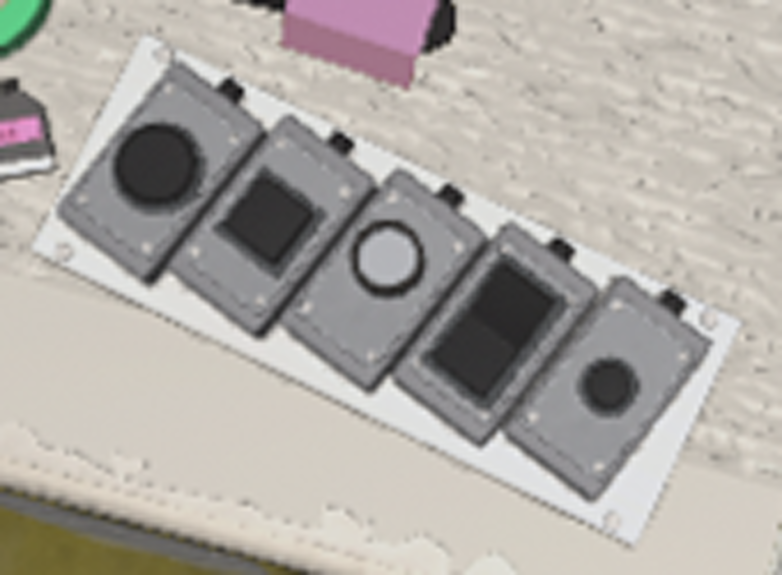

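View pics/scenec.png

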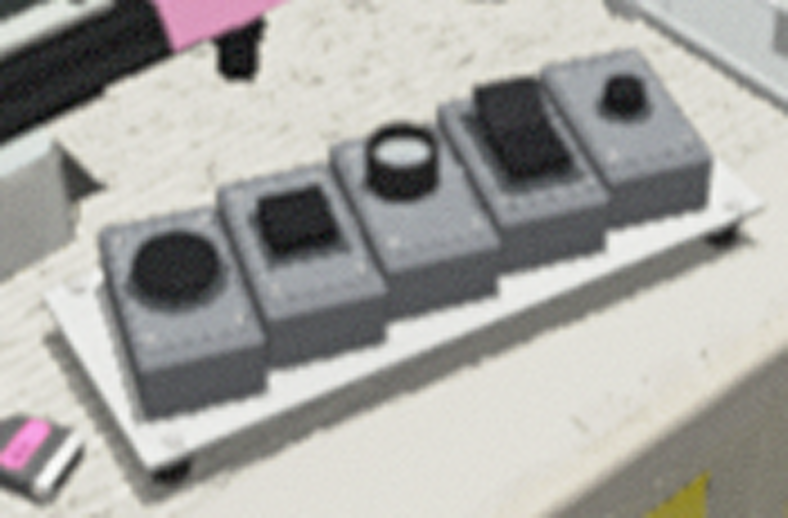

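The top crop gives plate corners at (147,36), (742,322), (635,547) and (33,247). Both views agree on the order, and the rocker's far half is up. Next I'll compute the poses.

```bash
cat > h.py <<'E'
import numpy as np,cv2
def ray(d,uv):
    f=240/np.tan(np.radians(d['fovy'])/2);T=d['extrinsics']
    c=np.array([(uv[0]-d['cx'])/f,-(uv[1]-d['cy'])/f,-1]);return T[:3,3],T[:3,:3]@c
def plane(d,uv,z):
    o,r=ray(d,uv);return o+r*(z-o[2])/r[2]
def proj(d,p):
    f=240/np.tan(np.radians(d['fovy'])/2);T=d['extrinsics'];c=T[:3,:3].T@(np.array(p)-T[:3,3])
    return np.array([d['cx']-f*c[0]/c[2],d['cy']+f*c[1]/c[2]])
E
python3 - <<'E'
from h import *
from rig import arm, viewer, ticket
t=viewer.snapshot('top');s=viewer.snapshot('scene')
def un(u,v,k,x0,y0):return ((u+.5)/k-.5+x0,(v+.5)/k-.5+y0)
C=[plane(t,un(u,v,4.6,195,205),.026)[:2] for u,v in [(147,36),(742,322),(635,547),(33,247)]]
C=np.array(C);print(C.round(4))
print('sides',[np.linalg.norm(C[i]-C[(i+1)%4]).round(4) for i in range(4)])
mid=C.mean(0);y=(C[0]+C[3]-C[1]-C[2]);y/=np.linalg.norm(y);x=np.array([y[1],-y[0]]);print('mid',mid,'yaw',np.arctan2(x[1],x[0]))
# blobs, both views
tt={'large':(157,166),'square':(269,222),'loupe':(387,259),'small':(609,386)}
ss={'large':(177,265),'square':(298,219),'small':(624,95)}
pr={'large':2,'square':1,'loupe':0,'small':-2,'rocker':-1}
for n,k in pr.items():
    p=mid+y*.058*k;print(n,'plate pred',p.round(4))
    # dark blob near expected pos
    for d,nm,z in((t,'top',.074),(s,'scene',.074)):
        if n in('loupe','rocker'):continue
        g=cv2.cvtColor(d['frame'],cv2.COLOR_RGB2GRAY)
        u=proj(d,[*p,z]);m=(cv2.resize(g,None,fx=4,fy=4,interpolation=cv2.INTER_CUBIC)<(52)).astype('uint8')
        N,L,st,ce=cv2.connectedComponentsWithStats(m);
        ok=[i for i in range(1,N) if 100<st[i,4]<8000]
        i=min(ok,key=lambda i:np.linalg.norm(ce[i]/4-u));uv=(ce[i]+.5)/4-.5
        print('  ',nm,'pred px',u.round(1),'blob',uv.round(1),st[i,2:]/np.array([4,4,16]),'->',plane(d,uv,z).round(4))
E
```

```text
[[0.6123 0.3432]
 [0.477  0.0574]
 [0.3709 0.1077]
 [0.5097 0.3941]]
sides [np.float64(0.3162), np.float64(0.1174), np.float64(0.3183), np.float64(0.1146)]
mid [0.49251716 0.22560257] yaw -0.4466652350372104
large plate pred [0.5426 0.3302]
   top pred px [228.6 240.3] blob [228.3 240.5] [ 17.75  17.25 219.75] -> [0.5422 0.3309 0.074 ]
   scene pred px [265.6 285.7] blob [263.6 289. ] [ 18.5    14.5   207.125] -> [0.5397 0.3396 0.074 ]
square plate pred [0.5176 0.2779]
   top pred px [253.1 252.3] blob [252.2 251.8] [ 19.5     18.75   129.3125] -> [0.5186 0.2799 0.074 ]
   scene pred px [292.5 275.5] blob [290.4 279.1] [ 17.5     14.75   184.0625] -> [0.5145 0.2887 0.074 ]
loupe plate pred [0.4925 0.2256]
small plate pred [0.4424 0.121 ]
   top pred px [327.3 288.6] blob [325.9 288.5] [ 8.25    9.75   26.4375] -> [0.4427 0.124  0.074 ]
   scene pred px [365.5 247.9] blob [363.1 251.2] [ 8.5    8.    54.625] -> [0.4409 0.1335 0.074 ]
rocker plate pred [0.4675 0.1733]
```

```bash
echo '[[0,0,-0.05,0,0],[0,0,-0.1,0,0],[0,0,-0.14,0,0],[0.04,-0.03,-0.14,0.1,0],[0.08,-0.06,-0.14,0.2,0]]' | python3 steer.py
cat > go.py <<'E'
# print shift (tool axes) and turn to a world target; argv x y z
import sys,numpy as np
from rig import arm, viewer, ticket
s=arm.get_state();R=np.array(s['tool_rot']);p=np.array(s['eef_pos']);w=np.array(list(map(float,sys.argv[1:4])))-p
print('t',s['time'],'tool shift',(R.T@w).round(4),'turn',round(0.447+np.arctan2(R[1,0],R[0,0]),4),'tilt',R[:,2].round(4),'F',np.round(s['wrist_force'],2))
E
python3 go.py .42 -.3 .33
```

```text
time: 0.7
eef_pos: [0.266, -0.5331, 0.3342]
tool_rot: [[0.993, 0.12, 0.002], [0.12, -0.993, -0.003], [0.001, 0.003, -1.0]]
wrist_force: [2.4, 0.5, -0.0]
opening: 0.62
finger_force: 0.0
t 0.7 tool shift [ 0.1809 -0.2129  0.0038] turn 0.5678 tilt [ 0.0017 -0.0029 -1.    ] F [ 2.36  0.55 -0.01]
```

```bash
echo '[[0.03,-0.035,0,0.1,0],[0.06,-0.07,0,0.2,0],[0.09,-0.105,0,0.3,0],[0.12,-0.14,0,0.4,0],[0.155,-0.18,0,0.5,0]]' | python3 steer.py; python3 go.py .48 .166 .3
```

```text
time: 1.2
eef_pos: [0.3953, -0.3354, 0.3331]
tool_rot: [[0.93, -0.368, -0.0], [-0.368, -0.93, -0.0], [-0.0, 0.0, -1.0]]
wrist_force: [0.8, -1.0, -0.8]
opening: 0.189
finger_force: 0.0
t 1.2 tool shift [-0.1056 -0.4974  0.0329] turn 0.0704 tilt [-2.e-04 -3.e-04 -1.e+00] F [ 0.79 -1.04 -0.8 ]
```

Run:
```python
from rig import arm, viewer, ticket
d=viewer.snapshot('wrist');print(d['T_tool_cam'],d['fovy'])
```

```text
[[ 3.81343463e-04  9.71366541e-01  2.37585560e-01  6.47941480e-02]
 [ 9.99999914e-01 -4.08495803e-04  6.50533006e-05 -6.75647032e-04]
 [ 1.60243304e-04  2.37585515e-01 -9.71366613e-01 -1.90694702e-01]
 [ 0.00000000e+00  0.00000000e+00  0.00000000e+00  1.00000000e+00]] 60.06218040696865
```

```bash
echo '[[-0.01,-0.045,0,0.07,0],[-0.02,-0.09,0,0.07,0],[-0.03,-0.135,0,0.07,0],[-0.04,-0.18,0,0.07,0],[-0.05,-0.225,0,0.07,0]]' | python3 steer.py; python3 go.py .48 .19 .25
```

```text
time: 1.75
eef_pos: [0.4299, -0.1072, 0.3332]
tool_rot: [[0.904, -0.427, 0.0], [-0.427, -0.904, -0.0], [0.0, -0.0, -1.0]]
wrist_force: [1.4, 0.7, 0.4]
opening: 0.005
finger_force: 0.0
t 1.75 tool shift [-0.0815 -0.2902  0.0832] turn 0.0062 tilt [ 3.e-04 -1.e-04 -1.e+00] F [1.37 0.65 0.38]
```

```bash
echo '[[-0.01,-0.045,0,0.006,0],[-0.025,-0.09,0,0.006,0],[-0.04,-0.135,0.0,0.006,0],[-0.05,-0.18,0.02,0.006,0],[-0.06,-0.22,0.04,0.006,0]]' | python3 steer.py >/dev/null;  echo '[[-0.01,-0.03,0.02,0,0],[-0.02,-0.06,0.04,0,0],[-0.02,-0.06,0.04,0,0],[-0.02,-0.06,0.04,0,0]]' | python3 steer.py
python3 - <<'E'
from rig import arm, viewer, ticket
import numpy as np,cv2,pickle
s=arm.get_state();d=viewer.snapshot('wrist')
T=np.eye(4);T[:3,:3]=s['tool_rot'];T[:3,3]=s['eef_pos'];d['extrinsics']=T@d['T_tool_cam'];pickle.dump(d,open('w1.pkl','wb'))
cv2.imwrite('pics/w1.png',d['frame'][:,:,::-1])
E
```

```text
time: 2.65
eef_pos: [0.4774, 0.1783, 0.2525]
tool_rot: [[0.902, -0.431, -0.002], [-0.431, -0.902, -0.001], [-0.001, 0.001, -1.0]]
wrist_force: [1.4, -1.2, 0.8]
opening: 0.005
finger_force: 0.0
```

View pics/w1.png

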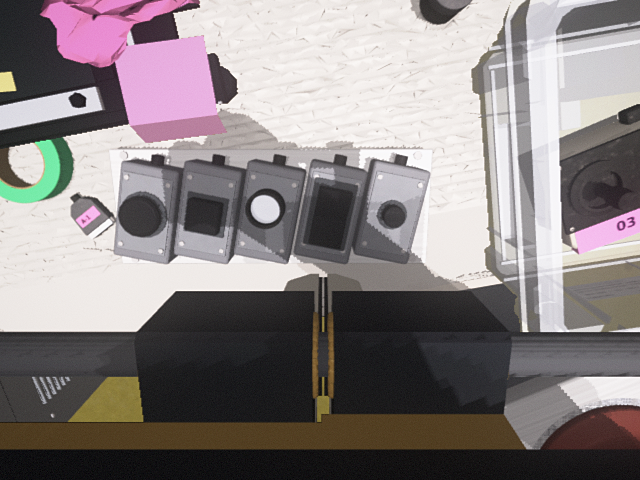

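The wrist picture shows the large key at (140,214), square at (206,215), loupe (266,208), rocker (330,217) and small key (392,215). The modules are turned a few degrees relative to the plate, so I'll measure key centres and the yaw.

Run:
```python
from h import *
import pickle
d=pickle.load(open('w1.pkl','rb'));g=cv2.cvtColor(d['frame'],cv2.COLOR_RGB2GRAY)
G=cv2.resize(g,None,fx=4,fy=4,interpolation=cv2.INTER_CUBIC)
# seed positions
for n,u,z in(('large',(140,214),.074),('square',(206,215),.074),('rocker',(330,217),.07),('small',(392,215),.074)):
  for th in(28,38,50):
    m=(G<th).astype('uint8');N,L,st,ce=cv2.connectedComponentsWithStats(m)
    i=L[u[1]*4,u[0]*4]
    if i==0: print(n,th,'none',g[u[1],u[0]]);continue
    c=cv2.findContours((L==i).astype('uint8'),0,2)[0][0][:,0]
    W=np.array([plane(d,(p+.5)/4-.5,z)[:2] for p in c.astype(float)],dtype='float32')*1000
    r=cv2.minAreaRect(W);print(n,th,'px',(ce[i]/4).round(1),'rect c',np.round(r[0],1),'size',np.round(r[1],1),'ang',round(r[2],1))
P=np.array([plane(d,u,.026)[:2] for u in[(113,150),(432,151),(428,264),(108,263)]]);print('plate',P.mean(0),np.linalg.norm(P-np.roll(P,1,0),axis=1))
```

```text
large 28 none 60
large 38 none 60
large 50 none 60
square 28 none 48
square 38 none 48
square 50 px [204.  212.9] rect c [519.1 278. ] size [32.4 31.1] ang 53.8
rocker 28 none 35
rocker 38 none 35
rocker 50 px [330.1 218.8] rect c [467.  176.1] size [33.6 55.7] ang 54.6
small 28 none 64
small 38 none 64
small 50 none 64
plate [0.49361182 0.23000114] [0.11771879 0.31376844 0.11644312 0.33610557]
```

```bash
sed -i 's/0.447/0.62/' go.py; python3 go.py .482 .164 .10
```

```text
t 2.7 tool shift [0.0093 0.0102 0.1532] turn 0.1722 tilt [ 1.e-04 -9.e-04 -1.e+00] F [0.7  0.31 0.2 ]
```

```bash
echo '[[0.005,0.005,0.04,0.1,0],[0.009,0.01,0.08,0.172,0],[0.009,0.01,0.12,0.172,0],[0.009,0.01,0.15,0.172,0],[0.009,0.01,0.15,0.172,0]]' | python3 steer.py 20; python3 go.py .482 .164 .077
```

```text
time: 3.2
eef_pos: [0.4794, 0.1624, 0.1006]
tool_rot: [[0.813, -0.583, -0.006], [-0.583, -0.813, -0.004], [-0.003, 0.007, -1.0]]
wrist_force: [-0.4, -0.3, 0.0]
opening: 0.003
finger_force: 0.0
t 3.2 tool shift [ 0.0012 -0.0029  0.0236] turn -0.002 tilt [-0.0064 -0.0036 -1.    ] F [-0.4  -0.31  0.01]
```

```bash
echo '[[0.001,-0.001,0.01,0,0],[0.001,-0.001,0.018,0,0],[0.001,-0.001,0.022,0,0],[0.001,-0.001,0.026,0,0],[0.001,-0.001,0.026,0,0]]' | python3 steer.py; python3 go.py .482 .164 .074
```

```text
time: 3.7
eef_pos: [0.4829, 0.1657, 0.0771]
tool_rot: [[0.814, -0.58, 0.0], [-0.58, -0.814, 0.0], [0.0, -0.0, -1.0]]
wrist_force: [0.0, 1.1, -0.2]
opening: 0.005
finger_force: 0.0
t 3.7 tool shift [0.0003 0.0019 0.0031] turn 0.001 tilt [ 1.e-04  0.e+00 -1.e+00] F [ 0.03  1.11 -0.21]
```

```bash
for i in 1; do echo '[[0,0.001,0.002,0,0],[0,0.001,0.003,0,0],[0,0.001,0.004,0,0],[0,0.001,0.004,0,0]]' | python3 steer.py; done | egrep 'eef|force'; echo '[[0,0,0.002,0,0],[0,0,0.002,0,0],[0,0,0.002,0,0]]' | python3 steer.py| egrep 'eef|force'
```

```text
eef_pos: [0.4823, 0.1649, 0.073]
wrist_force: [-0.0, -0.4, 0.5]
finger_force: 0.0
eef_pos: [0.4823, 0.1649, 0.071]
wrist_force: [-0.7, 0.3, 0.3]
finger_force: 0.0
```

```bash
cat > w.py <<'E'
import sys,pickle
from h import *
from rig import arm, viewer, ticket
s=arm.get_state();d=viewer.snapshot('wrist')
T=np.eye(4);T[:3,:3]=s['tool_rot'];T[:3,3]=s['eef_pos'];d['extrinsics']=T@d['T_tool_cam'];pickle.dump(d,open(sys.argv[1]+'.pkl','wb'))
sc=viewer.snapshot('scene')['frame'][220:340,240:400,::-1]
a=cv2.resize(d['frame'][:,:,::-1],(530,400));b=cv2.resize(sc,(267,200),interpolation=2);c=np.zeros((400,797,3),'uint8');c[:,:530]=a;c[:200,530:]=b
cv2.imwrite(f'pics/{sys.argv[1]}.png',c)
E
python3 w.py w2
```

```text
(no output)
```

View pics/w2.png

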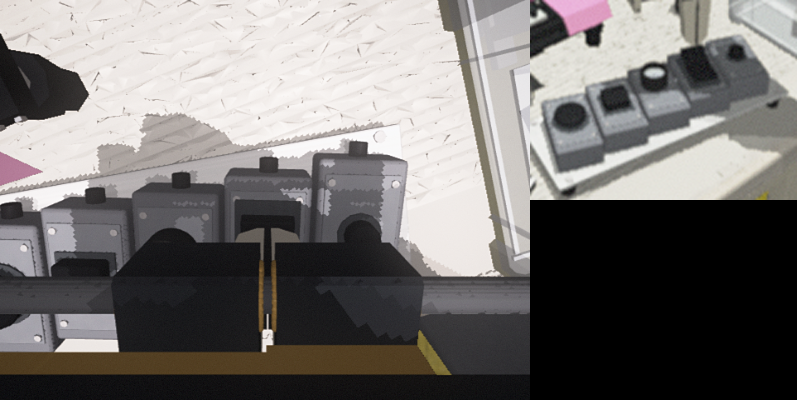

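Run:
```python
from h import *
from rig import arm, viewer, ticket
s=arm.get_state();t=viewer.snapshot('scene');f=t['frame'][:,:,::-1]
u=proj(t,s['eef_pos']);print(s['eef_pos'],s['wrist_force'],u,'crop px',(u-[310,205])*7)
for n,p in(('far end down',(.467+.0228,.1745-.0163,.074)),('pivot',(.467,.1745,.069)),('near end up',(.467-.0228,.1745+.0163,.085))):print(n,(proj(t,p)-[310,205])*7)
cv2.imwrite('pics/s3.png',cv2.resize(f[205:285,310:400],None,fx=7,fy=7,interpolation=cv2.INTER_CUBIC))
```

```text
[0.4823267  0.16493815 0.07112292] [0.26981404 0.24296616 0.05179226] [338.44032643 253.09962788] crop px [199.082285   336.69739519]
far end down [190.33522889 309.06506841]
pivot [225.33683309 377.08487987]
near end up [264.13469966 392.15886908]
```

View pics/s3.png

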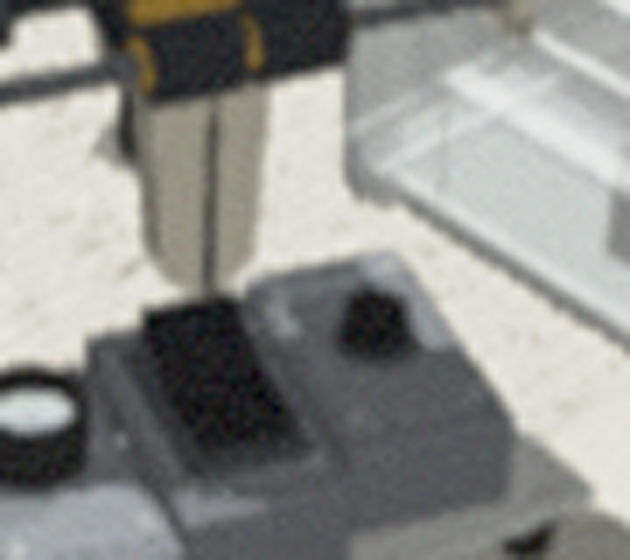

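The scene crop shows the fingertips ending at crop (212,295), just beyond or above the raised far edge of the rocker (193,305). The rocker hasn't moved, and the projected TCP doesn't match the visible tip. I'll check the calibration against the finger itself.

Run:
```python
from h import *
import pickle
from rig import arm, viewer, ticket
d=pickle.load(open('w1.pkl','rb'));print({k:v for k,v in d.items() if k not in('frame','T_tool_cam')})
T=d['extrinsics']
d2=dict(d);d2['extrinsics']=d['T_tool_cam'];print('TCP in wrist px',proj(d2,(0,0,0)))
s=arm.get_state();t=viewer.snapshot('top');u=proj(t,s['eef_pos']);print('top TCP px',u,'crop',(u-[250,205])*5.5)
a=cv2.resize(t['frame'][205:310,250:360,::-1],None,fx=5.5,fy=5.5,interpolation=cv2.INTER_CUBIC)[:580]
cv2.imwrite('pics/t4.png',a)
```

```text
{'fovy': 60.06218040696865, 'cx': 322.7025937285656, 'cy': 237.43456974190133, 'extrinsics': array([[-0.43054258,  0.87636794,  0.21589886,  0.53636702],
       [-0.90256923, -0.41840505, -0.10151844,  0.15118606],
       [ 0.00136567, -0.23857168,  0.97112393,  0.44314022],
       [ 0.        ,  0.        ,  0.        ,  1.        ]])}
TCP in wrist px [324.03816972 273.83075861]
top TCP px [306.49297522 269.56352609] crop [310.71136368 355.09939348]
```

View pics/t4.png

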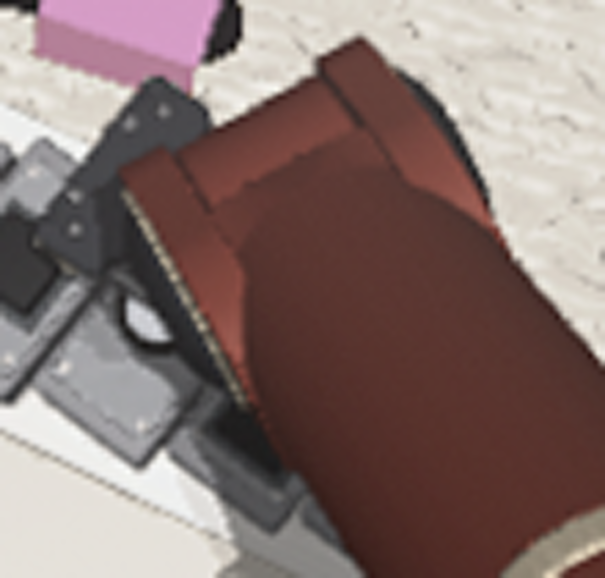

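The top view shows the arm covering the rocker. Next I'll check plate corners seen in the scene view (crop 153,475; 765,207; 47,297) against the top-view corners.

Run:
```python
from h import *
import pickle
from rig import arm, viewer, ticket
t=viewer.snapshot('scene')
for n,u,v,p in(('C3',153,475,(.5097,.3941)),('C2',765,207,(.3709,.1077)),('C0',47,297,(.6123,.3432))):
    uv=((u+.5)/4.5-.5+225,(v+.5)/4.5-.5+230)
    print(n,'px',np.round(uv,1),'pred',proj(t,(*p,.026)).round(1),'cast',plane(t,uv,.026).round(4),p)
# fingertip seen in scene
o,r=ray(t,(310+212/7,205+295/7));
for z in(.06,.071,.085,.1):print('tip ray at z',z,(o+r*(z-o[2])/r[2]).round(4))
d=pickle.load(open('w1.pkl','rb'))
for n,u,p in(('C0',(113,150),0),('C1',(432,151),0),('C2',(428,264),0),('C3',(108,263),0)):print(n,plane(d,u,.026).round(4))
```

```text
C3 px [258.6 335.2] pred [259.1 331.1] cast [0.5041 0.4019 0.026 ] (0.5097, 0.3941)
C2 px [394.6 275.6] pred [396.5 274. ] cast [0.3719 0.1147 0.026 ] (0.3709, 0.1077)
C0 px [235.1 295.6] pred [236.9 293.6] cast [0.6113 0.3497 0.026 ] (0.6123, 0.3432)
tip ray at z 0.06 [0.4974 0.1333 0.06  ]
tip ray at z 0.071 [0.4901 0.1454 0.071 ]
tip ray at z 0.085 [0.4807 0.1608 0.085 ]
tip ray at z 0.1 [0.4707 0.1773 0.1   ]
C0 [0.6123 0.3427 0.026 ]
C1 [0.4764 0.0599 0.026 ]
C2 [0.37   0.1073 0.026 ]
C3 [0.5158 0.4101 0.026 ]
```

Run:
```python
from h import *
import pickle
d=pickle.load(open('w2.pkl','rb'));f=d['frame'][:,:,::-1]
x0,y0=230,190
c=cv2.resize(f[y0:y0+115,x0:x0+190],None,fx=4.2,fy=4.2,interpolation=cv2.INTER_CUBIC)
c=(255*(c/255.)**.6).astype('uint8')
o=np.array([.467,.1745]);x=np.array([.814,-.581]);y=np.array([.581,.814])
for n,a,b,z in(('pivot',0,0,.069),('far end up',.028,0,.085),('far end down',.028,0,.074),('farL module top',.046,.027,.060),('farR module',.046,-.027,.060)):
    p=np.array([*(o+a*x+b*y),z]);u=(proj(d,p)-[x0,y0])*4.2;print(n,u.round())
print('TCP',(proj(dict(d,extrinsics=d['T_tool_cam']),(0,0,0))-[x0,y0])*4.2)
cv2.imwrite('pics/w2c.png',c)
```

```text
pivot [403. 490.]
far end up [405. 304.]
far end down [404. 275.]
farL module top [173.  94.]
farR module [633.  94.]
TCP [393.99902763 351.19718709]
```

View pics/w2c.png

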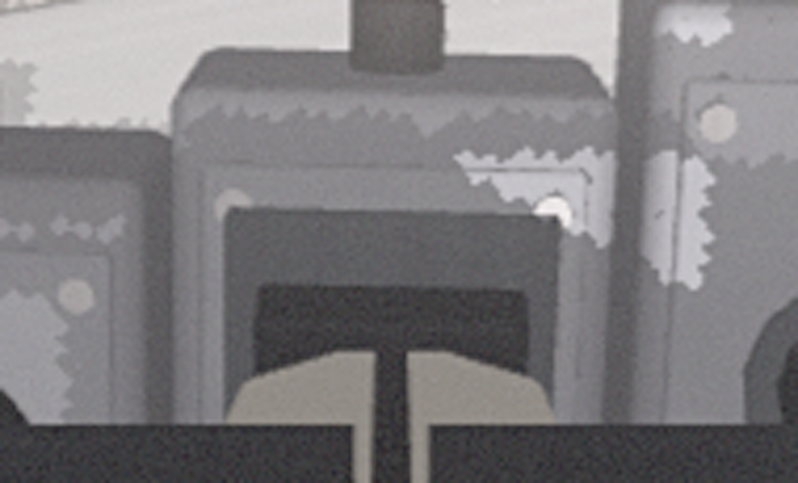

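The wrist crop shows the tips at (394,350), where the TCP projects. They are in front of the rocker's far end (face edge near y 325, wall down to 285), so they sit over the far half. I'll keep lowering until there is a force.

```bash
echo '[[0,0,0.001,0,0],[0,0,0.002,0,0],[0,0,0.002,0,0]]' | python3 steer.py| egrep 'eef|wrist'; echo '[[0,0,0.001,0,0],[0,0,0.002,0,0],[0,0,0.002,0,0]]' | python3 steer.py| egrep 'eef|wrist'
```

```text
eef_pos: [0.4821, 0.1649, 0.0689]
wrist_force: [-0.1, 0.5, 0.1]
eef_pos: [0.4822, 0.1649, 0.0669]
wrist_force: [0.9, -0.1, -0.1]
```

```bash
for i in 1; do echo '[[0,0,0.001,0,0],[0,0,0.002,0,0],[0,0,0.002,0,0]]' | python3 steer.py| egrep 'eef|wrist'; done;  python3 - <<'E'
from h import *
from rig import arm, viewer, ticket
import pickle
s=arm.get_state();d=viewer.snapshot('wrist')
T=np.eye(4);T[:3,:3]=s['tool_rot'];T[:3,3]=s['eef_pos'];d['extrinsics']=T@d['T_tool_cam']
a=pickle.load(open('w2.pkl','rb'))
# column brightness profile beside the fingers on rocker far end (cols 300..310 and 340..346)
for f in(a,d):
    g=cv2.cvtColor(f['frame'],cv2.COLOR_RGB2GRAY);print(g[225:292:2,296:300].mean(1).round().astype(int).tolist());print(g[225:292:2,347:351].mean(1).round().astype(int).tolist())
o=np.array([.467,.1745]);x=np.array([.814,-.581])
for h in(.085,.080,.074,.069,.062):
    print(h,proj(a,[*(o+.028*x),h])[1].round(1),proj(d,[*(o+.028*x),h])[1].round(1))
print('rim',proj(a,[*(o+.032*x),.062])[1],proj(d,[*(o+.032*x),.062])[1], s['eef_pos'],s['wrist_force'])
E
```

```text
eef_pos: [0.4822, 0.1649, 0.0649]
wrist_force: [0.7, 0.9, -1.1]
[88, 86, 86, 94, 93, 93, 92, 76, 52, 51, 51, 49, 50, 49, 48, 48, 41, 27, 26, 22, 24, 27, 24, 24, 25, 21, 53, 100, 96, 95, 96, 94, 98, 27]
[90, 109, 148, 150, 161, 129, 108, 94, 50, 52, 52, 53, 50, 52, 49, 51, 49, 26, 27, 24, 25, 26, 27, 26, 23, 22, 48, 98, 97, 97, 95, 97, 98, 28]
[87, 85, 86, 80, 92, 92, 92, 93, 92, 46, 50, 51, 50, 48, 51, 49, 46, 48, 33, 27, 24, 24, 25, 29, 24, 23, 52, 98, 98, 97, 97, 96, 100, 27]
[88, 86, 111, 127, 107, 164, 112, 92, 93, 82, 52, 52, 53, 52, 51, 50, 49, 48, 50, 24, 26, 24, 25, 25, 24, 22, 50, 100, 98, 98, 94, 98, 97, 27]
0.085 262.3 266.4
0.08 259.1 263.0
0.074 255.4 259.1
0.069 252.5 256.0
0.062 248.7 251.9
rim 240.9104498744746 243.9203434897693 [0.48215769 0.16486021 0.06492805] [ 0.68452947  0.90505953 -1.14227591]
```

```bash
for i in 1; do echo '[[0,0,0.001,0,0],[0,0,0.002,0,0],[0,0,0.003,0,0],[0,0,0.003,0,0]]' | python3 steer.py| egrep 'eef|wrist';echo '[[0,0,0.001,0,0],[0,0,0.002,0,0],[0,0,0.002,0,0]]' | python3 steer.py| egrep 'eef|wrist'; done
```

```text
eef_pos: [0.4822, 0.1649, 0.0619]
wrist_force: [-0.3, 0.3, -0.1]
eef_pos: [0.4822, 0.1649, 0.0599]
wrist_force: [0.6, 0.5, 0.1]
```

Run:
```python
from h import *
from rig import arm, viewer, ticket
import pickle
s=arm.get_state();d=viewer.snapshot('wrist');t=viewer.snapshot('scene')['frame'][:,:,::-1]
i=cv2.imread('pics/scene0.png')
R=lambda a,w,h:cv2.resize(a,(w,h),interpolation=cv2.INTER_CUBIC)
c=np.zeros((600,800,3),'uint8')
c[:300,:400]=R(i[225:285,315:395],400,300);c[:300,400:]=R(t[225:285,315:395],400,300)
c[300:,:]=R(d['frame'][200:300,260:393,::-1],800,600)[:300]  # rows 200..250
w=R(d['frame'][215:290,260:388,::-1],512,300);c[300:]=0;c[300:,:512]=(255*(w/255.)**.6)
cv2.imwrite('pics/cmp.png',c)
T=np.eye(4);T[:3,:3]=s['tool_rot'];T[:3,3]=s['eef_pos'];d['extrinsics']=T@d['T_tool_cam'];pickle.dump(d,open('w5.pkl','wb'))
print(s['eef_pos'],s['joint_efforts'])
```

```text
[0.48215633 0.1649007  0.05994629] [-6.25175511e-03 -3.84060359e+01 -1.12335015e+00 -1.03810823e+01
  4.42425418e-02 -5.68670500e-02 -1.26058356e-03]
```

View pics/cmp.png

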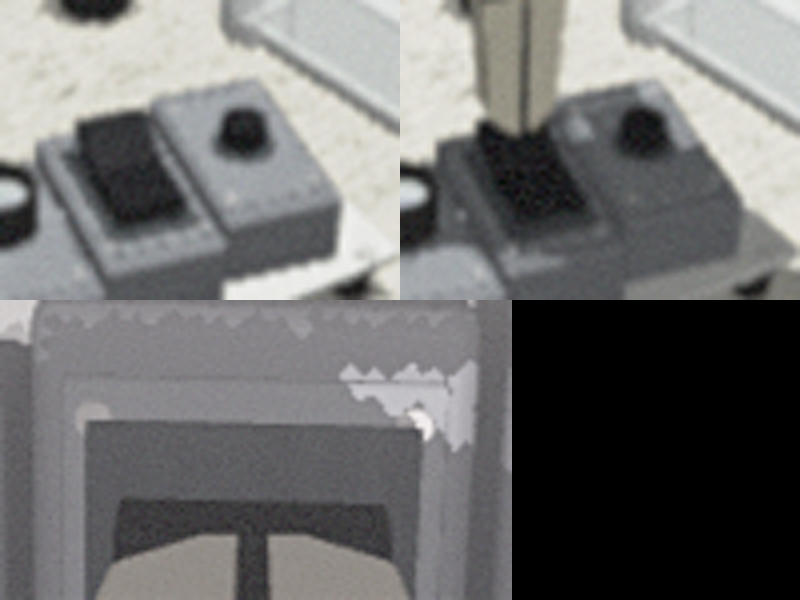

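The composite shows the rocker still tipped near-down. The fingertips are over its far half with a gap, tip at right panel (523,135) and far edge at (500,120). The reported z is therefore higher relative to the work than I assumed, so contact will set the height. Lowering further in small steps.

```bash
for i in 1; do echo '[[0,0,0.001,0,0],[0,0,0.002,0,0],[0,0,0.003,0,0],[0,0,0.003,0,0]]' | python3 steer.py| egrep 'eef|wrist';echo '[[0,0,0.001,0,0],[0,0,0.002,0,0],[0,0,0.003,0,0],[0,0,0.003,0,0]]' | python3 steer.py| egrep 'eef|wrist'; done
```

```text
eef_pos: [0.4827, 0.1647, 0.0572]
wrist_force: [1.1, -1.3, 0.8]
eef_pos: [0.4821, 0.1651, 0.054]
wrist_force: [0.5, -1.1, 0.2]
```

```bash
for i in 1; do echo '[[0,0,0.001,0,0],[0,0,0.002,0,0],[0,0,0.003,0,0],[0,0,0.003,0,0]]' | python3 steer.py| egrep 'eef|wrist';echo '[[0,0,0.001,0,0],[0,0,0.002,0,0],[0,0,0.002,0,0]]' | python3 steer.py| egrep 'eef|wrist'; done
python3 - <<'E'
from h import *
from rig import arm, viewer, ticket
import pickle
a=pickle.load(open('w5.pkl','rb'));d=viewer.snapshot('wrist')
for f in(a,d):
    g=cv2.cvtColor(f['frame'],cv2.COLOR_RGB2GRAY);print(g[225:292:2,296:300].mean(1).round().astype(int).tolist())
E
```

```text
eef_pos: [0.4821, 0.165, 0.0509]
wrist_force: [0.3, -0.3, 0.3]
eef_pos: [0.4821, 0.1649, 0.0489]
wrist_force: [1.0, -0.3, 0.8]
[88, 87, 85, 85, 85, 88, 91, 94, 91, 94, 53, 50, 49, 51, 51, 51, 50, 48, 49, 48, 25, 24, 22, 24, 23, 26, 52, 101, 97, 96, 96, 95, 99, 26]
[87, 86, 88, 86, 84, 84, 85, 78, 90, 91, 90, 92, 92, 59, 49, 48, 50, 49, 48, 31, 23, 26, 26, 26, 24, 24, 52, 100, 98, 97, 97, 96, 101, 28]
```

The rocker is now tipping: its edge moved against the rim in the wrist view. I'll continue to the stop.

```bash
for i in 1; do echo '[[0,0,0.001,0,0],[0,0,0.002,0,0],[0,0,0.002,0,0]]' | python3 steer.py| egrep 'eef|wrist';echo '[[0,0,0.001,0,0],[0,0,0.002,0,0],[0,0,0.002,0,0]]' | python3 steer.py| egrep 'eef|wrist'; done
```

```text
eef_pos: [0.4821, 0.1649, 0.0486]
wrist_force: [-2.1, -1.6, 13.0]
eef_pos: [0.4822, 0.1649, 0.0483]
wrist_force: [-5.2, -3.4, 24.4]
```

It stops hard at 24 N with reported z 0.0485, so the reported z reads about 25 mm below the true height over the bench. I'll lift, check the rocker numerically in the scene view, and redo the key positions from the wrist picture with that correction.

```bash
echo '[[0,0,-0.01,0,0],[0,0,-0.03,0,0],[0,0,-0.06,0,0],[0,0,-0.1,0,0],[0,0,-0.14,0,0]]' | python3 steer.py|egrep 'eef|wrist|time'; echo '[[-0.03,-0.03,-0.03,0,0],[-0.03,-0.04,-0.05,0,0],[-0.03,-0.04,-0.05,0,0],[-0.03,-0.04,-0.05,0,0]]' | python3 steer.py|egrep 'eef|wrist|time';python3 - <<'E'
from h import *
from rig import arm, viewer, ticket
import pickle
i=cv2.imread('pics/scene0.png');s=arm.get_state();d=viewer.snapshot('wrist');t=viewer.snapshot('scene')
T=np.eye(4);T[:3,:3]=s['tool_rot'];T[:3,3]=s['eef_pos'];d['extrinsics']=T@d['T_tool_cam'];pickle.dump(d,open('w6.pkl','wb'))
f=t['frame'][:,:,::-1];cv2.imwrite('pics/scene6.png',f)
for im in(i,f):
    g=cv2.cvtColor(im,cv2.COLOR_BGR2GRAY)
    print('scene col 335-341',g[242:276,334:342:2].T.tolist())
def meas(name,d,dz):
    d=dict(d);E=d['extrinsics'].copy();E[2,3]+=dz;d['extrinsics']=E
    g=cv2.cvtColor(d['frame'],cv2.COLOR_RGB2GRAY);G=cv2.resize(g,None,fx=4,fy=4,interpolation=cv2.INTER_CUBIC);out=[]
    hsv=cv2.cvtColor(d['frame'],cv2.COLOR_RGB2HSV)
    m=cv2.morphologyEx((G<66).astype('uint8'),cv2.MORPH_OPEN,np.ones((9,9)));N,L,st,ce=cv2.connectedComponentsWithStats(m)
    for k in range(1,N):
        if not 2500<st[k,4]<60000 or ce[k][1]/4>285:continue
        c=cv2.findContours((L==k).astype('uint8'),0,2)[0][0][:,0]
        W=np.array([plane(d,(p+.5)/4-.5,.074)[:2] for p in c.astype(float)],dtype='float32')*1000
        r=cv2.minAreaRect(W);print(name,dz,(ce[k]/4).round(),np.round(r[0],1),np.round(r[1],1),round(r[2],1))
for dz in(0,.025):
    meas('w1',pickle.load(open('w1.pkl','rb')),dz);meas('w6',d,dz)
E
```

```text
time: 9.05
eef_pos: [0.4812, 0.1649, 0.186]
wrist_force: [0.4, -0.3, -0.6]
time: 9.45
eef_pos: [0.4805, 0.2141, 0.2344]
wrist_force: [0.0, -1.2, -0.9]
scene col 335-341 [[214, 211, 212, 216, 221, 194, 122, 66, 51, 55, 60, 59, 58, 58, 53, 58, 47, 42, 33, 35, 36, 50, 65, 74, 83, 103, 115, 140, 152, 146, 140, 143, 141, 130], [218, 215, 218, 221, 214, 166, 92, 58, 53, 55, 56, 50, 57, 54, 59, 62, 47, 52, 42, 44, 31, 24, 30, 31, 46, 55, 79, 83, 95, 100, 118, 152, 170, 163], [213, 215, 217, 223, 199, 141, 76, 52, 55, 55, 56, 55, 53, 59, 56, 53, 50, 36, 43, 44, 47, 40, 36, 42, 33, 26, 31, 46, 57, 83, 96, 127, 149, 139], [217, 216, 217, 223, 188, 107, 53, 50, 51, 56, 58, 57, 57, 49, 54, 56, 44, 45, 37, 34, 40, 43, 45, 45, 43, 30, 23, 36, 59, 77, 95, 133, 163, 156]]
scene col 335-341 [[213, 213, 212, 216, 220, 220, 222, 215, 162, 83, 29, 29, 26, 40, 34, 26, 27, 33, 31, 21, 36, 48, 48, 50, 52, 60, 66, 78, 78, 88, 87, 81, 81, 81], [219, 218, 218, 220, 218, 218, 223, 192, 118, 49, 25, 32, 36, 32, 29, 32, 28, 19, 28, 27, 19, 24, 27, 46, 55, 49, 53, 49, 56, 55, 70, 77, 90, 88], [212, 213, 215, 221,
[... 1571 characters left out ...]
2 300.1] [ 3.4 49.3] 53.0
w1 0.025 [330. 218.] [464.1 178.3] [41.1 60.1] 53.2
w1 0.025 [266. 208.] [498.1 229.9] [36.3 39.8] 13.9
w1 0.025 [140. 216.] [544.  342.5] [41.1 39.6] 62.0
w1 0.025 [204. 215.] [517.9 286.2] [36.  35.3] 53.3
w6 0.025 [160.  25.] [682.1 229.3] [59.  23.6] 80.6
w6 0.025 [629. 116.] [390.1 -49.1] [13.  43.7] 56.3
w6 0.025 [ 93. 117.] [663.1 331.1] [14.4 12.4] 50.5
w6 0.025 [365. 203.] [464.6 177. ] [40.9 61.9] 53.4
w6 0.025 [271. 215.] [502.9 257.6] [ 3.7 67. ] 52.9
w6 0.025 [207. 210.] [541.2 301.5] [ 3.2 55.1] 53.2
w6 0.025 [300. 202.] [498.1 228.8] [36.4 38.7] 54.4
w6 0.025 [239. 220.] [517.5 283.7] [38.4 38.9] 52.6
w6 0.025 [174. 232.] [543.6 339.6] [39.6 44. ] 4.3
```

The scene profile shows the rocker's far edge dropped about 3 px, with about 3.5 px expected for full travel. Combined with the hard stop, I take it as fully down. Uncorrected positions from wrist and top agree, so only the fingertip height is offset. Before the left keys, I'll check clearance to the microscope stage.

```bash
python3 - <<'E'
from h import *
from rig import arm, viewer, ticket
t=viewer.snapshot('top')
for u in((157,175),(250,203),(257,220),(290,222)):
    print(u,[plane(t,u,z)[:2].round(3).tolist() for z in(.06,.12)])
E
python3 go.py .518 .278 .09
```

```text
(157, 175) [[0.687, 0.492], [0.671, 0.476]]
(250, 203) [[0.627, 0.289], [0.614, 0.282]]
(257, 220) [[0.59, 0.273], [0.578, 0.267]]
(290, 222) [[0.586, 0.202], [0.575, 0.199]]
t 9.6 tool shift [-0.0067 -0.0754  0.1431] turn -0.0009 tilt [-0.0035 -0.0023 -1.    ] F [-0.62 -0.67  0.12]
```

```bash
echo '[[-0.003,-0.04,0.02,0,0],[-0.006,-0.075,0.04,0,0],[-0.006,-0.075,0.07,0,0],[-0.006,-0.075,0.09,0,0],[-0.006,-0.075,0.09,0,0]]' | python3 steer.py|egrep 'eef|wrist|time';python3 - <<'E'
from h import *
from rig import arm, viewer, ticket
t=viewer.snapshot('top');s=viewer.snapshot('scene');i=cv2.imread('pics/scene0.png');j=cv2.imread('pics/top0.png')
def pink(im,box):
    x0,y0,x1,y1=box;h=cv2.cvtColor(im[y0:y1,x0:x1],cv2.COLOR_BGR2HSV);m=cv2.inRange(h,(140,50,90),(175,255,255))
    n,L,st,c=cv2.connectedComponentsWithStats(m);k=1+st[1:,4].argmax();p=np.argwhere(L==k)[:,::-1]+[x0,y0];return p
a=pink(i,(240,205,300,245));b=pink(j,(255,185,300,225))
pa=a[(a[:,1]-.3*a[:,0]).argmax()];pb=b[(b[:,1]-.3*b[:,0]).argmax()]
print(pa,pb,a.min(0),a.max(0),b.min(0),b.max(0))
o1,r1=ray(s,pa);o2,r2=ray(t,pb);k=np.linalg.lstsq(np.c_[r1,-r2],o2-o1,rcond=None)[0];print(o1+r1*k[0],o2+r2*k[1])
E
python3 go.py .518 .278 .06
```

```text
time: 10.1
eef_pos: [0.517, 0.2769, 0.1406]
wrist_force: [0.7, -1.2, -0.1]
[263 241] [282 223] [240 205] [288 241] [256 185] [292 223]
[0.61774329 0.24604964 0.09667654] [0.57840416 0.21737684 0.08806855]
t 10.2 tool shift [-0.001   0.0012  0.0846] turn -0.0002 tilt [-0.0013 -0.0011 -1.    ] F [ 0.1  -0.09 -0.02]
```

```bash
echo '[[-0.001,0.001,0.03,0,0],[-0.001,0.001,0.06,0,0],[-0.001,0.001,0.08,0,0],[-0.001,0.001,0.085,0,0],[-0.001,0.001,0.085,0,0]]' | python3 steer.py|egrep 'eef|wrist|time';echo '[[0,0,0.004,0,0],[0,0,0.007,0,0],[0,0,0.009,0,0],[0,0,0.009,0,0]]' | python3 steer.py|egrep 'eef|wrist|time'
```

```text
time: 10.7
eef_pos: [0.5189, 0.2792, 0.0608]
wrist_force: [0.0, 0.4, 0.2]
time: 11.1
eef_pos: [0.5183, 0.2792, 0.0513]
wrist_force: [-0.2, -1.1, -0.5]
```

```bash
echo '[[0,0.001,0.002,0,0],[0,0.001,0.004,0,0],[0,0.001,0.006,0,0],[0,0.001,0.006,0,0]]' | python3 steer.py|egrep 'eef|wrist';echo '[[0,0,0.002,0,0],[0,0,0.003,0,0],[0,0,0.003,0,0]]' | python3 steer.py|egrep 'eef|wrist'
```

```text
eef_pos: [0.5182, 0.2789, 0.0452]
wrist_force: [0.8, 0.7, 1.9]
eef_pos: [0.5181, 0.2788, 0.0421]
wrist_force: [1.0, 1.5, 2.0]
```

```bash
echo '[[0,0,0.001,0,0],[0,0,0.002,0,0],[0,0,0.003,0,0],[0,0,0.003,0,0]]' | python3 steer.py|egrep 'eef|wrist';echo '[[0,0,0.001,0,0],[0,0,0.001,0,0],[0,0,0.001,0,0]]' | python3 steer.py|egrep 'eef|wrist'
```

```text
eef_pos: [0.5182, 0.2788, 0.0416]
wrist_force: [-2.5, -1.1, 16.2]
eef_pos: [0.5182, 0.2788, 0.0416]
wrist_force: [-4.7, -1.1, 20.0]
```

The square key is home: hard stop at z 0.0416, 20 N. Moving on to the large key.

```bash
echo '[[0,0,-0.02,0,0],[0,0,-0.05,0,0],[0,0,-0.07,0,0],[0,0,-0.07,0,0]]' | python3 steer.py|egrep 'eef|wrist'; python3 go.py .543 .330 .058
```

```text
eef_pos: [0.5188, 0.2787, 0.1103]
wrist_force: [-0.6, -0.6, -0.5]
t 12.9 tool shift [-0.0102 -0.0556  0.0524] turn 0.0005 tilt [ 0.0035  0.0016 -1.    ] F [-0.58 -0.62 -0.49]
```

```bash
echo '[[-0.005,-0.03,0,-0.08,0],[-0.01,-0.056,0,-0.17,0],[-0.01,-0.056,0,-0.17,0],[-0.01,-0.056,0.03,-0.17,0],[-0.01,-0.056,0.045,-0.17,0]]' | python3 steer.py|egrep 'eef|wrist'; python3 go.py .543 .330 .052
```

```text
eef_pos: [0.5398, 0.3273, 0.0596]
wrist_force: [0.1, -1.0, -0.9]
t 13.4 tool shift [ 0.0017 -0.0038  0.0076] turn 0.1697 tilt [-0.0053 -0.0045 -1.    ] F [ 0.09 -1.03 -0.86]
```

```bash
echo '[[0,-0.001,0,0,0],[0,-0.001,0.003,0,0],[0,-0.001,0.005,0,0]]' | python3 steer.py|egrep 'eef|wrist'; echo '[[0,0,0.003,0,0],[0,0,0.005,0,0],[0,0,0.007,0,0],[0,0,0.007,0,0]]' | python3 steer.py|egrep 'eef|wrist'
```

```text
eef_pos: [0.5428, 0.3306, 0.0584]
wrist_force: [1.5, 0.3, -0.0]
eef_pos: [0.5424, 0.3306, 0.051]
wrist_force: [0.2, 0.7, 0.7]
```

```bash
echo '[[0,0,0.002,0,0],[0,0,0.004,0,0],[0,0,0.006,0,0],[0,0,0.006,0,0]]' | python3 steer.py|egrep 'eef|wrist'; echo '[[0,0,0.002,0,0],[0,0,0.004,0,0],[0,0,0.005,0,0],[0,0,0.005,0,0]]' | python3 steer.py|egrep 'eef|wrist'
```

```text
eef_pos: [0.5428, 0.3309, 0.0453]
wrist_force: [-0.4, -0.4, 3.2]
eef_pos: [0.5429, 0.3309, 0.0417]
wrist_force: [-2.3, -1.1, 9.6]
```

```bash
echo '[[0,0,0.001,0,0],[0,0,0.002,0,0],[0,0,0.002,0,0]]' | python3 steer.py|egrep 'eef|wrist'; echo '[[0,0,0,0,0],[0,0,0,0,0],[0,0,0,0,0]]' | python3 steer.py|egrep 'eef|wrist|time'
```

```text
eef_pos: [0.5429, 0.331, 0.0416]
wrist_force: [-5.0, -4.1, 19.2]
time: 15.5
eef_pos: [0.5429, 0.3309, 0.0416]
wrist_force: [-4.9, -2.8, 19.2]
```

```bash
python3 -c "
from rig import arm, viewer, ticket
print(ticket.hand_in())"
```

```text
the job is handed in; nothing more can be done
None
```

I tipped the rocker far half down, pushed the square key home, then pressed the large round key and handed in holding it at about 19 N; all three were pushed to a hard stop, the small round key and loose items were not touched, and the arm clock was at about 15.5 s.

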